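# Tip the vial tray

## Task

Of the two tipping trays on the bench, find the one that holds the two small amber sample vials and push its raised end all the way down, so that both vials run to that end and stay there with the tray tipped. Leave the other tray, the one with the carton, as it is.

Things in the scene. Friction and masses are not known exactly. Their poses are not given: they have to be found in the camera images.
- vial_tray (a joint): Hinge angle (rad) of the tray with the vials: open steel trough 210 x 64 mm inside, 4 mm thick, walls 24 mm above its floor, rocking on a fixed stand about a level hinge across its middle, 70 mm above the bench. 0 = start stop, tab end (towards the robot) raised by 0.26 rad; 0.52 = other stop, tab end down by 0.26. It stays where put; 1 to 2 N on the tab moves it.
- vial_tray_tab (a point): Centre of the top face of the vial tray's push tab: bare 42 x 72 x 4 mm plate outside the end wall (21 mm from this point) at the raised end, level with the trough floor. Axes turn with the tray: x along the trough away from the tab, z square to the floor. The hinge is 130 mm along x, 10 mm along -z. About 113 mm above the bench when raised, 46 when fully down.
- vial_a: Amber glass vial with white cap, a 26 mm diameter, 58 mm long cylinder lying across the trough; origin at its middle on its axis, y along the axis. Weighs about 30 g. Starts at the low end away from the tab and rolls once the tray slopes the other way.
- vial_b: The second vial, the same, lying next to vial_a on its uphill side.
- carton_tray (a joint): Hinge angle of the other tray, identical but holding a 50 x 56 x 34 mm cardboard carton; same meaning, 0 = tab end raised, as it must stay. The two stand side by side, each turned a little; which is left or right varies.
Things that resemble listed ones, but are neither listed nor needed, are in the scene too. Leave any pink or red look-alike of the vial_a alone.

How it is judged (in metres and radians):
At the end, for the whole second after the job is handed in: The vial tray is tipped, tab end down (hinge above 0.40 of 0.52 rad); both vials lie at rest on its floor at the tab end, centres within 85 mm of the tab point along the trough (about 38 and 64 mm when against the wall); the carton tray's hinge is below 0.1 rad (value of joint vial_tray above 0.4 rad and x of vial_a in the frame of vial_tray_tab between 0 and 0.085 m and x of vial_b in the frame of vial_tray_tab between 0 and 0.085 m and z of vial_a in the frame of vial_tray_tab between 0.005 and 0.03 m and z of vial_b in the frame of vial_tray_tab between 0.005 and 0.03 m and linear speed of each of vial_a, vial_b below 0.03 m/s and value of joint carton_tray below 0.1 rad); the robot touches nothing.
It fails at once if the carton tray is tipped (value of joint carton_tray above 0.15 rad).
It also fails if it takes over 27 s, if anything falls off the work surface, if the arm or the gripper's body presses on something with over 40 N, if the wrist force passes 120 N, or if a joint passes its speed limit or range.

## Robot

A 6-joint arm with a two-finger parallel gripper is mounted at the origin on the work surface. World frame = base frame: x ahead of the robot, y to its left, z up, the work surface at z = 0. Lengths are in mm, angles in rad, forces in N, time in s.
With the tool pointing down it reaches from about 300 to 775 mm from the base axis. Payload 14.6 kg.
Tool frame: the origin (TCP) lies at the very end of the fingers, on their centre line; the grasp point (between the pads) lies 19 mm behind it; z points along the fingers, y is the line along which they close (so a half turn about z gives the same grasp; the last joint's range is limited). The gripper opens to 94 mm and grips with 3 to 60 N. Pads are 16 mm wide; open, the fingers measure 119 mm over their backs; the gripper's body (75 mm by 177 mm) begins 78 mm behind the grasp point.
Start: joints at [1.222, 0.3, 1.521, -0, 1.321, -0.067], TCP at [152.944, 528.297, 205.446] pointing down, gripper open.
Joint ranges: [-3.03, 3.03], [-0.79, 2.21], [0.23, 2.52], [-1.04, 4.18], [0, 3.07], [-2.55, 2.55]. Speed limits (rad/s): [2.22, 2.22, 2.57, 3.14, 3.14, 3.14].

## Interface

Orientations are given as [roll, pitch, yaw] about the fixed x, y, z axes, in that order (R = Rz(yaw) Ry(pitch) Rx(roll)).
In Python, from cell import read_state, viewer, manip, models gives the robot as it stands.
- The arm moves only by the tool carry_out, never from a script. Its argument "deltas" is a list of rows, each an object with "dp": the shift along the tool's x, y, z in mm, a list of three; "roll": the turn about the tool's z in degrees; "gripper": the opening, from -1 (shut) to 1 (fully open), so that 0 is half open. In form: [{"dp": [tx, ty, tz], "roll": roll, "gripper": gripper}, ...]. A call has 1 to 12 rows; each row is the pose to reach, as a shift and turn from the pose commanded when the call began, along the tool's axes at that moment; what a row does not reach only later rows make up. A row lasts 1/12 s, in which the tool goes at most 41.7 mm and 7.16 degrees, less where a joint would pass 70% of its speed; a pose out of reach is approached as far as the arm can. A call with a gripper value outside its range is refused whole. The fingers move at their own pace and stop on an object; "newtons" is the grip in N (left out, the last holds). Time passes only in rows, so rows that repeat a pose let the fingers close. It gives the time, the measured TCP pose, the force, the opening and the grip force at its end, in the units of the state.
- read_state(): the state, without advancing time (a new reading comes with each control period).
- viewer.camera(name): name is "side" or "top"; returns the picture (480x640x3 uint8, red, green, blue); there is no depth.
- viewer.camera_params(name): a dict with "fovy" (degrees; the focal length in pixels is half the picture's height over the tangent of half this angle, whatever the lens; pixels are square), "cx", "cy" (the principal point, pixels), "k1" (the pictures are not rectified: a ray, as slopes to the right and down, at radius r is drawn at 1 + k1 r^2 times it, then the intrinsics apply), "eye" and "attitude" of the camera in the world. Camera axes: x right, y up, looking along -z (the intrinsics and any distortion apply to the point x, -y, -z); pixel columns grow to the right and rows downward; lengths in mm; the calibration is good to about 2 mm. A picture is of the moment at which its call begins. camera_params takes no time and is no camera call.
- manip.sign_off(): hands the job in; it is judged then, once.
Trained networks look in the newest picture that a camera, given by its name, has taken for a name from the list of things; names that differ only in an ending like _2 or _b are one class to them, and where a whole thing is asked for, a point or a joint stands for the part that bears it (a point fixed in the world has none). Each returns a list of dicts, best first, with "p" (0 to 1); they miss things now and then, are a little off and sometimes report something else, mostly with a low value. They report only what shows in the picture. A call takes as long as a camera call. They do not tell look-alikes from the thing itself.
- models.cut_out(camera, label): "region" (480x640 bool, what is visible of it) and "box" ([left, top, right, bottom] in pixels, round what is visible of it).
The state is a dict: "clock": time; "joints": joint angles; "qd": joint speeds; "effort": joint torques, N m; "eef_pos": TCP position; "eef_rot": TCP orientation; "wrist_force": force on the tool from outside, world axes, zero at the start; "moment": the same for the moment, N m; "finger_gap": finger opening in mm; "finger_force": force on a finger pad.
Only numpy, scipy, OpenCV 4.12 (cv2) and the standard library are available. Lean on these libraries where they do the work, as an engineer would, in place of code of your own. Each camera call takes 0.05 s, during which the arm holds its last target. There are 200 camera calls.

## Working session

There is one attempt and no reset: what is moved stays moved. The work goes in short steps, Python scripts to look and compute and a tool call to move; the robot and the scene stay as the last step left them, time stands still between calls to the robot, and variables do not carry over. Pictures are saved under pics/ and viewed, at most 10 in all, crops included, and the job is handed in when it is done.

Besides the shell and the picture viewer there is one more tool, called after "Call:" by a JSON object that holds its "method" and its "body". carry_out: Moves the arm, as the interface text tells. Its arguments: {"type":"object","properties":{"deltas":{"type":"array"},"newtons":{"type":"number"}},"required":["deltas"]}

```bash
mkdir -p pics
cat > h.py <<'E'
import numpy as np, cv2
from cell import read_state, viewer, manip, models
from scipy.spatial.transform import Rotation as R
def cam(n):
    p=viewer.camera_params(n); f=240/np.tan(np.radians(p['fovy'])/2)
    A=np.array(p['attitude'],float)
    M=A if A.shape==(3,3) else R.from_euler('xyz',A).as_matrix()
    return p,f,M,np.array(p['eye'],float)
def ray(n,u,v):
    p,f,M,e=cam(n); d=np.array([(u-p['cx'])/f,(v-p['cy'])/f]); s=d.copy()
    for _ in range(20): s=d/(1+p['k1']*(s@s))
    return e,M@np.array([s[0],-s[1],-1])
def at_z(n,u,v,z):
    e,d=ray(n,u,v); return e+d*(z-e[2])/d[2]
def proj(n,P):
    p,f,M,e=cam(n); c=M.T@(np.array(P)-e); s=np.array([c[0],-c[1]])/-c[2]
    s=s*(1+p['k1']*(s@s)); return s*f+[p['cx'],p['cy']]
E
python3 - <<'E'
from h import *
ims=[]
for n in('top','side'):
    im=viewer.camera(n); cv2.imwrite(f'pics/{n}0.png',im[...,::-1])
    print(n,viewer.camera_params(n))
    for l in('vial_tray','carton_tray','vial_tray_tab','vial_a'):
        for d in models.cut_out(n,l):
            ys,xs=np.nonzero(d['region']); print(l,round(d['p'],2),np.round(d['box']),xs.mean().round(),ys.mean().round(),len(xs), im[d['region']].mean(0).round())
print(read_state())
E
```

```text
top {'fovy': 51.36395886581819, 'cx': 315.8642343710539, 'cy': 239.1444910993147, 'k1': -0.0900739172194397, 'eye': array([553.88448678, -52.45139582, 877.54984844]), 'attitude': array([ 0.08498973, -0.00349102, -1.56138665])}
vial_tray 0.57 [362. 183. 420. 351.] 393.0 279.0 6896 [148. 145. 144.]
carton_tray 0.72 [134. 207. 200. 374.] 166.0 304.0 6799 [139. 137. 136.]
vial_tray_tab 0.61 [361. 187. 426. 349.] 393.0 279.0 6850 [148. 146. 145.]
vial_a 0.97 [377. 136. 408. 172.] 390.0 154.0 543 [130.  45.  45.]
vial_a 0.77 [295. 189. 329. 217.] 311.0 203.0 505 [135.  45.  45.]
vial_a 0.69 [443. 174. 469. 210.] 456.0 192.0 570 [153.  96. 112.]
vial_a 0.59 [372. 192. 403. 207.] 387.0 198.0 516 [118.  89.  70.]
vial_a 0.56 [372. 207. 410. 224.] 388.0 213.0 629 [114.  87.  69.]
side {'fovy': 43.072856138448465, 'cx': 324.48122557319385, 'cy': 236.92261457616826, 'k1': -0.2004531568360652, 'eye': array([ 130.3328446 , -707.79618176,  927.95088409]), 'attitude': array([ 0.79131209, -0.00512244, -0.64489092])}
vial_tray 0.57 [277. 259. 408. 336.] 336.0 301.0 4412 [87. 88. 85.]
carton_tray 0.65 
[... 426 characters left out ...]
9.0 391 [94. 30. 29.]
{'clock': 0.5, 'joints': array([ 1.22239517e+00,  2.99944373e-01,  1.52098739e+00,  2.88083489e-06,
        1.32066065e+00, -6.65767135e-02]), 'qd': array([ 0.00304381,  0.00069373, -0.00015125,  0.00048951, -0.0009045 ,
        0.00017149]), 'effort': array([ 5.93547720e-04, -5.31358373e+01, -3.52734625e+01,  7.08988798e-02,
        2.15325243e-02,  1.04004528e-05]), 'eef_pos': array([152.95138226, 528.31042852, 205.42656818]), 'eef_rot': array([ 3.14159223e+00, -2.76894561e-06,  2.85976750e+00]), 'wrist_force': array([-0.04046776, -0.17216828,  0.76232951]), 'moment': array([-0.03555457,  0.04504108, -0.00857427]), 'finger_force': 0.0, 'finger_gap': 93.79620728163587}
```

View pics/top0.png

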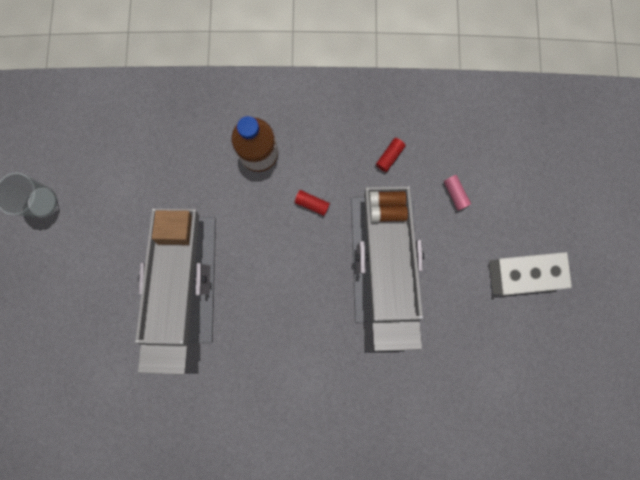

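View pics/side0.png

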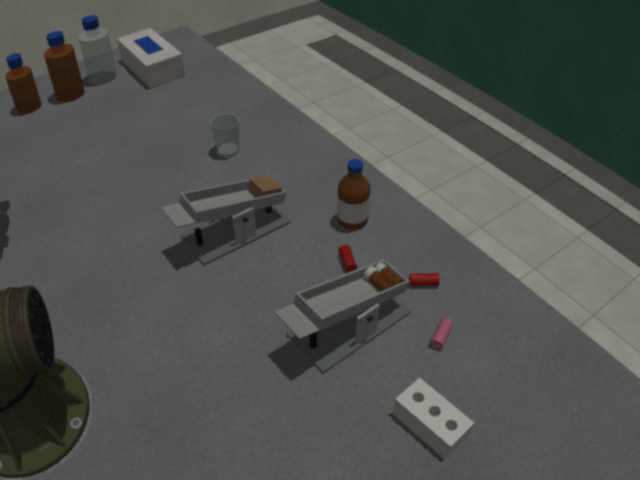

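The top view shows the amber, white-capped pair at (387,198) and (388,213) in the right-hand tray, with that tray's tab at (397,336). The carton tray is on the left, with its tab at (163,360).

Things that could be taken for the vials in the top view: the red cylinders at (390,154) and (311,203), the pink one at (456,192), and the tall bottle at (253,140). I choose the right-hand tray with the amber pair.

Run:
```python
from h import *
im=cv2.imread('pics/top0.png'); cv2.imwrite('pics/crop.png',cv2.resize(im[170:365,340:440],None,fx=3,fy=3,interpolation=cv2.INTER_CUBIC))
im=cv2.imread('pics/side0.png')
T=at_z('top',397,336,113); C=at_z('top',163,360,113)
print('tab',T,'carton tab',C)
# other corners: tab outer/inner edges
for uv,z in(((374,350),118),((421,349),118),((373,322),108),((421,320),108)): print(at_z('top',*uv,z).round())
print('hinge px mids',at_z('top',362,257,95).round(),at_z('top',420,255,95).round())
print('proj tab in side',proj('side',T))
s=read_state(); M=R.from_euler('xyz',s['eef_rot']).as_matrix()
print('tool delta', (M.T@(np.array([T[0],T[1],s['eef_pos'][2]])-s['eef_pos'])).round(1)); print(M.round(3))
```

```text
tab [ 472.29478874 -179.38763153  113.        ] carton tab [431.70499633 176.99752425 113.        ]
[ 452. -144.  118.]
[ 453. -215.  118.]
[ 493. -143.  108.]
[ 496. -217.  108.]
hinge px mids [ 593. -127.   95.] [ 597. -219.   95.]
proj tab in side [295.64977799 319.02039195]
tool delta [-503.6 -591.    -0. ]
[[-0.961  0.278 -0.   ]
 [ 0.278  0.961  0.   ]
 [ 0.     0.    -1.   ]]
```

View pics/crop.png

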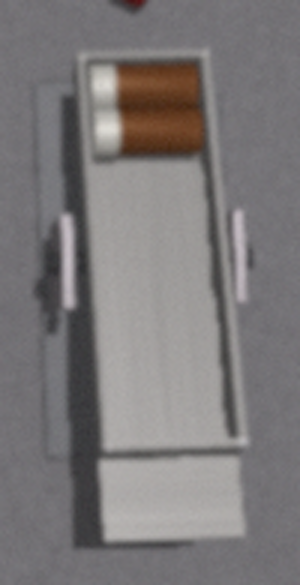

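The crop confirms the two amber vials with white caps. The tab measures about 72 mm wide, as it should, and its centre is about (473,-180). First move: fingers shut, and traverse at the present height.

Call:
{"method": "carry_out", "body": {"deltas": [{"dp": [-498, -593, 0], "roll": -19, "gripper": -1}, {"dp": [-498, -593, 0], "roll": -19, "gripper": -1}, {"dp": [-498, -593, 0], "roll": -19, "gripper": -1}, {"dp": [-498, -593, 0], "roll": -19, "gripper": -1}, {"dp": [-498, -593, 0], "roll": -19, "gripper": -1}, {"dp": [-498, -593, 0], "roll": -19, "gripper": -1}, {"dp": [-498, -593, 0], "roll": -19, "gripper": -1}, {"dp": [-498, -593, 0], "roll": -19, "gripper": -1}, {"dp": [-498, -593, 0], "roll": -19, "gripper": -1}, {"dp": [-498, -593, 0], "roll": -19, "gripper": -1}, {"dp": [-498, -593, 0], "roll": -19, "gripper": -1}, {"dp": [-498, -593, 0], "roll": -19, "gripper": -1}]}}

```text
clock: 1.5
eef_pos: [355.3, 69.9, 205.9]
eef_rot: [3.142, 0.001, -3.092]
wrist_force: [2.1, 1.1, 0.7]
finger_gap: 17.2
finger_force: 0.0
```

Call:
{"method": "carry_out", "body": {"deltas": [{"dp": [-95, -246, 0], "roll": 0, "gripper": -1}, {"dp": [-95, -246, 0], "roll": 0, "gripper": -1}, {"dp": [-95, -246, 0], "roll": 0, "gripper": -1}, {"dp": [-95, -246, 0], "roll": 0, "gripper": -1}, {"dp": [-95, -246, 0], "roll": 0, "gripper": -1}, {"dp": [-95, -246, 0], "roll": 0, "gripper": -1}, {"dp": [-95, -246, 0], "roll": 0, "gripper": -1}, {"dp": [-95, -246, 0], "roll": 0, "gripper": -1}, {"dp": [-95, -246, 0], "roll": 0, "gripper": -1}, {"dp": [-95, -246, 0], "roll": 0, "gripper": -1}]}}

```text
clock: 2.33
eef_pos: [461.8, -168.0, 205.4]
eef_rot: [3.141, -0.0, -3.091]
wrist_force: [-0.2, 0.5, 0.0]
finger_gap: 0.2
finger_force: 0.0
```

Call:
{"method": "carry_out", "body": {"deltas": [{"dp": [-4, -12, 30], "roll": 0, "gripper": -1}, {"dp": [-4, -12, 55], "roll": 0, "gripper": -1}, {"dp": [-4, -12, 70], "roll": 0, "gripper": -1}, {"dp": [-4, -12, 70], "roll": 0, "gripper": -1}, {"dp": [-4, -12, 70], "roll": 0, "gripper": -1}]}}

```text
clock: 2.75
eef_pos: [466.6, -179.8, 135.9]
eef_rot: [3.141, -0.0, -3.09]
wrist_force: [-0.0, -0.2, 0.5]
finger_gap: 0.3
finger_force: 0.0
```

Run:
```python
from h import *
print(read_state()['eef_pos'],read_state()['wrist_force'])
im=viewer.camera('side'); c=im[200:380,220:440]; cv2.imwrite('pics/s1.png',cv2.resize(c,None,fx=3,fy=3)[...,::-1])
```

```text
[ 466.6126983  -179.79294494  135.9233367 ] [-0.03477217 -0.21092847  0.51300458]
```

View pics/s1.png

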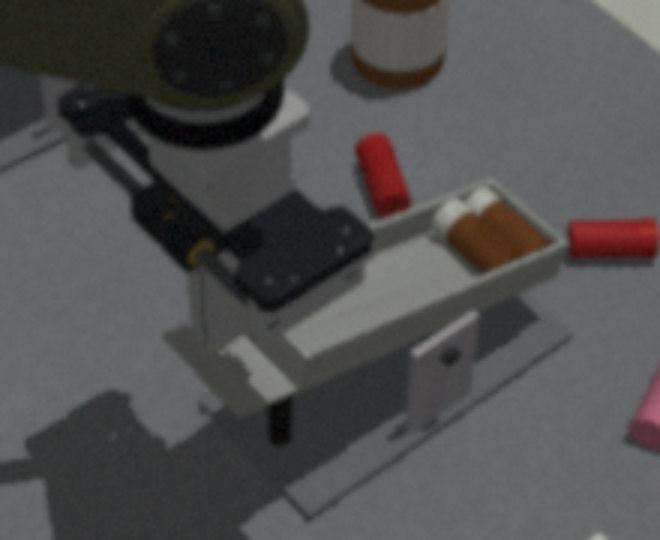

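The shut fingers are over the tab, at about (215,340) in the crop, and clear of the end wall. Pushing straight down now.

Call:
{"method": "carry_out", "body": {"deltas": [{"dp": [0, 0, 10], "roll": 0, "gripper": -1}, {"dp": [0, 0, 18], "roll": 0, "gripper": -1}, {"dp": [0, 0, 25], "roll": 0, "gripper": -1}, {"dp": [0, 0, 32], "roll": 0, "gripper": -1}, {"dp": [0, 0, 39], "roll": 0, "gripper": -1}, {"dp": [0, 0, 46], "roll": 0, "gripper": -1}, {"dp": [0, 0, 53], "roll": 0, "gripper": -1}, {"dp": [0, 0, 60], "roll": 0, "gripper": -1}, {"dp": [0, 0, 67], "roll": 0, "gripper": -1}, {"dp": [0, 0, 74], "roll": 0, "gripper": -1}, {"dp": [0, 0, 80], "roll": 0, "gripper": -1}, {"dp": [0, 0, 84], "roll": 0, "gripper": -1}]}}

```text
clock: 3.8
eef_pos: [466.6, -180.8, 50.6]
eef_rot: [3.141, -0.0, -3.092]
wrist_force: [-0.1, -0.1, 0.2]
finger_gap: 0.7
finger_force: 0.2
```

Call:
{"method": "carry_out", "body": {"deltas": [{"dp": [0, 0, 2], "roll": 0, "gripper": -1}, {"dp": [0, 0, 4], "roll": 0, "gripper": -1}, {"dp": [0, 0, 4], "roll": 0, "gripper": -1}]}}

```text
clock: 4.05
eef_pos: [466.9, -180.8, 47.9]
eef_rot: [-3.142, 0.0, -3.092]
wrist_force: [-3.2, 1.6, 7.2]
finger_gap: 0.8
finger_force: 3.7
```

Call:
{"method": "carry_out", "body": {"deltas": [{"dp": [2, 0, -8], "roll": 0, "gripper": -1}, {"dp": [4, 0, -25], "roll": 0, "gripper": -1}, {"dp": [10, 0, -55], "roll": 0, "gripper": -1}, {"dp": [60, 20, -90], "roll": 0, "gripper": -1}, {"dp": [95, 40, -120], "roll": 0, "gripper": -1}, {"dp": [120, 60, -150], "roll": 0, "gripper": -1}, {"dp": [120, 100, -150], "roll": 0, "gripper": -1}, {"dp": [120, 130, -150], "roll": 0, "gripper": -1}, {"dp": [120, 160, -150], "roll": 0, "gripper": -1}, {"dp": [120, 160, -150], "roll": 0, "gripper": -1}]}}

```text
clock: 4.88
eef_pos: [338.2, -22.8, 198.8]
eef_rot: [3.141, 0.003, -3.087]
wrist_force: [-0.1, 0.1, -0.3]
finger_gap: 0.8
finger_force: 0.0
```

Run:
```python
from h import *
print(read_state()['eef_pos'],read_state()['wrist_force'])
a=viewer.camera('top'); b=viewer.camera('side')
o=np.hstack([cv2.resize(a[170:370,120:440],(400,250)),cv2.resize(b[150:360,150:460],(400,250))])
cv2.imwrite('pics/e.png',o[...,::-1])
for n in('top','side'):
  for d in models.cut_out(n,'vial_a'): print(n,round(d['p'],2),np.round(d['box']))
for x in(38,64):
  h=np.array([595,-173,70.]);t=R.from_euler('zy',[.05,-.26]).as_matrix() # lowered tab: x axis rises
  P=h+t@np.array([x-130,0,23.]); print(P,proj('top',P),proj('side',P))
```

```text
[338.18344613 -22.77020512 198.75850306] [-0.14782422  0.09152655 -0.33747171]
top 0.95 [296. 193. 328. 219.]
top 0.86 [445. 175. 469. 210.]
top 0.7 [374. 307. 413. 326.]
top 0.68 [374. 290. 411. 311.]
top 0.61 [378. 136. 408. 174.]
side 0.97 [430. 322. 450. 351.]
side 0.94 [306. 302. 334. 333.]
side 0.72 [409. 274. 443. 287.]
side 0.71 [298. 312. 322. 341.]
side 0.69 [334. 244. 354. 271.]
[ 500.29038101 -177.59808357   68.60511683] [391.36733635 315.55585398] [308.85391421 326.28762465]
[ 525.38511931 -176.29862517   75.2808578 ] [391.20715825 300.09100708] [319.86977769 316.74110792]
```

View pics/e.png

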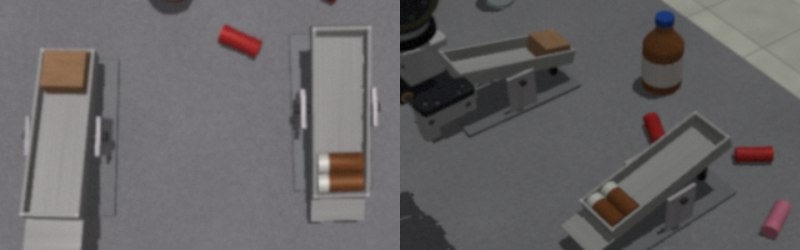

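The picture shows both vials against the tab-end wall at (393,316) and (392,300) in the top view, within 2 px of where they should be. The tray is tipped, the carton tray has not moved, and the arm is clear.

```bash
python3 -c "
from cell import manip; print(manip.sign_off())"
```

```text
the job is handed in; nothing more can be done
None
```

The vial tray is tipped tab end down with both amber vials resting against the tab-end wall, the carton tray was left as it was, and the job is handed in (no verdict was returned).

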